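# Gauge two sleeves, click the fitting one into the reader and hold

### The job

Find out which of the two aluminium sleeves fits over the pin on the reader's dial: slide that one right down onto the pin while the lever is at rest and let go of it, and put the one that does not fit standing or lying in the white reject tray. Then swing the lever anticlockwise seen from above, exactly three clicks by feel (the third click, never on to a fourth) and hold it there: the lever springs back when let go, so the job finishes with the gripper still holding the lever at the third click. Leave everything else on the bench where it is.

Things in the scene. Friction and masses are not known exactly. Their poses are not given: they have to be found in the camera images.
- reader: fixed round white housing, 208 mm across, 44 mm high, with an aluminium dial (160 mm across, top at height 55 mm) and a white hood over part of it (top at 111 mm, black block on it to 116). Origin on the dial's upright axis at bench height; x points along the lever at rest. Anticlockwise from x, seen from above, the pin stands at 120 degrees at rest, the hood covers 158 to 225
- lever: the dial with its lever, one piece: a steel bar (18 mm wide, top at height 64 mm) with an upright round black knob. Origin on the dial axis at bench height; x along the bar to the knob, z up. Turns only anticlockwise from rest; a spring always draws it back, with about 10 N at the knob. Four evenly spaced clicks, somewhere between 12 and 25 degrees apart, then an end stop
- knob_top (a point): centre of the knob's top face, at height 102 mm, 150 mm from the dial axis. Knob 16 mm in diameter, from 64 to 102 mm. Each click is felt at the knob alike: the push climbs to about 12 N, sinks to about 5.5 N as it goes over, then is about 10 N again: the lever is on that click, with about 5 degrees of even push before the next climb. The first climb begins within 10 degrees of rest
- pin_foot (a point): the foot of the upright steel pin on the dial, at the dial's top face (55 mm above the bench), 58 mm from the dial axis. The pin is 15 mm in diameter and 28 mm tall, its top 6 mm a cone narrowing to 7 mm. It turns with the dial
- wide_sleeve: aluminium sleeve (a plain tube standing on end), 30 mm outside, 34 mm tall, bore 18 mm right through: it fits the pin. Origin centre of its underside, z along the bore. About 45 g
- narrow_sleeve: aluminium sleeve like the other outside, 30 mm by 34 mm, standing on end, but bore 11 mm: it does not fit the pin. Origin centre of its underside, z along the bore. About 55 g
- tray: the reject tray, white, open, fixed: 120 x 120 mm outside, walls 4 mm thick and 25 mm high, floor about 4 mm thick. Origin centre of its underside, z up, x and y along its sides
- marker: a white and black marker pen, 130 mm long, 12 mm thick, lying down; origin at its middle, underside; x along it. Not part of the job
- beaker: a glass beaker, 70 mm across, 90 mm tall; origin centre of its underside. Not part of the job
- bottle: a clear glass bottle with a blue cap, 66 mm across, 150 mm tall; origin centre of its underside. Not part of the job
- amber_bottle: an amber glass bottle with a black cap, 56 mm across, 120 mm tall; origin centre of its underside. Not part of the job
- tip_box: a closed blue pipette tip box, 120 x 85 x 60 mm; origin centre of its underside. Not part of the job
- stopper: a dark rubber stopper, 36 mm across its top, 30 mm tall; origin centre of its underside. Not part of the job
Mind the look-alikes: they are no part of the job. There is more than one size of the tray; the one meant has the size given above.

How it is judged (in metres and radians):
On the way, in this order (a step that is already met when the one before it is completed fails the run):
1. the fitting sleeve is fully down on the pin and let go, the lever still at rest (distance between wide_sleeve and pin_foot below 0.006 m and angle between wide_sleeve's own z axis and vertical below 0.12 rad and angle between the x axis of lever and the x axis of reader, either way round below 0.12 rad and contact force between the fingers and wide_sleeve below 0.05 N), for 0.2 s.
2. with the sleeve on the pin, the lever is drawn past its first click by the gripper (distance between wide_sleeve and pin_foot below 0.006 m and angle between wide_sleeve's own z axis and vertical below 0.12 rad and angle between the x axis of lever and the x axis of reader, either way round above 0.25 rad and contact force between the fingers and lever above 0.5 N), for 0.05 s.
At the end, for the whole second after the job is handed in: Wide-bore sleeve fully down on the pin (within 6 mm, tilt under 7 degrees); narrow-bore sleeve released inside the tray; fingers push the lever with over 1 N and hold it still at the third click (54 degrees from rest; 47.6 to 60.7 passes) (distance between wide_sleeve and pin_foot below 0.006 m and angle between wide_sleeve's own z axis and vertical below 0.12 rad and angle between the x axis of lever and the x axis of reader, either way round between 0.83 and 1.06 rad and contact force between the fingers and lever above 1 N and angular speed of lever below 0.15 rad/s and x of narrow_sleeve in the frame of tray between -0.056 and 0.056 m and y of narrow_sleeve in the frame of tray between -0.056 and 0.056 m and height (world z) of narrow_sleeve below 0.025 m and linear speed of narrow_sleeve below 0.02 m/s and contact force between the fingers and narrow_sleeve below 0.05 N); the arm keeps its last pose, push and grip.
It fails at once if the lever went on to the fourth click (angle between the x axis of lever and the x axis of reader, either way round above 1.13 rad).
It fails at once if a bystander was moved more than 30 mm (distance of any of marker, beaker, bottle, amber_bottle, tip_box, stopper from where it was at the start of the episode above 0.03 m).
It also fails if it takes over 72 s, if anything falls off the work surface, if the arm or the gripper's body presses on something with over 40 N, if the wrist force passes 120 N, or if a joint passes its speed limit or range.

### The arm

A 6-joint arm with a two-finger parallel gripper is mounted at the origin on the work surface. World frame = base frame: x ahead of the robot, y to its left, z up, the work surface at z = 0. Lengths are in mm, angles in rad, forces in N, time in s.
With the tool pointing down it reaches from about 350 to 875 mm from the base axis. Payload 15.5 kg.
Tool frame: the origin (TCP) lies midway between the tips of the shut fingers; the grasp point (between the pads) lies 19 mm behind it; z points along the fingers, y is the line along which they close (so a half turn about z gives the same grasp; the last joint's range is limited). The gripper opens to 85 mm and grips with 20 to 120 N. Pads are 22 mm wide; open, the fingers measure 114 mm over their backs; the gripper's body (76 mm by 85 mm) begins 54 mm behind the grasp point. The pads swing forward as they close: fully open they stand 13 mm farther back than shut.
Start: joints at [-1.204, 0.494, 1.345, -0, 1.302, -0.096], TCP at [279.036, -559.254, 193.877] pointing down, gripper open.
Joint ranges: [-2.91, 2.91], [-0.82, 2.16], [0.22, 2.67], [-1.22, 4.37], [0.12, 2.79], [-3.08, 3.08]. Speed limits (rad/s): [1.89, 1.89, 2.57, 3.01, 3.01, 3.01].

### API

Orientations are given as [roll, pitch, yaw] about the fixed x, y, z axes, in that order (R = Rz(yaw) Ry(pitch) Rx(roll)).
In Python, from cell import * gives the robot as it stands.
- The arm moves only by the tool servo_tool, never from a script. Its argument "rows" is a list of rows, each a list of 3 entries, a list of its own where there are three numbers: the shift along the world's x, y, z in cm, then the turn about the world's z in units of 8 degrees (1.0 is 8 degrees), then the opening, from 0 (shut) to 1 (fully open). In form: [[[dx, dy, dz], turn, fingers], ...]. A call has 1 to 12 rows; each row is the pose to reach, as a shift and turn from the pose commanded when the call began; what a row does not reach only later rows make up. A row lasts 1/10 s, in which the tool goes at most 50 mm and 8.59 degrees, less where a joint would pass 70% of its speed; a pose out of reach is approached as far as the arm can. A call with a gripper value outside its range is refused whole. The fingers move at their own pace and stop on an object; the grip force is fixed at half the most. Time passes only in rows, so rows that repeat a pose let the fingers close. It gives the time, the measured TCP pose, the force, the opening and the grip force at its end, in the units of the state.
- sense(): the state, without advancing time (a new reading comes with each control period).
- snapshot(name): name is "side" or "top"; returns the picture (420x560x3 uint8, blue, green, red); there is no depth.
- camera_model(name): a dict with "fx", "fy", "cx", "cy" (pixels), "rvec" (rotation vector, rad) and "tvec" (3), from world to camera coordinates, as OpenCV has them. Camera axes: x right, y down, z forward; pixel columns grow to the right and rows downward; lengths in mm; the calibration is good to about 2 mm. A picture is of the moment at which its call begins. camera_model takes no time and is no camera call.
- close_job(): hands the job in; it is judged then, once.
Trained networks look in the newest picture that a camera, given by its name, has taken for a name from the list of things; names that differ only in an ending like _2 or _b are one class to them, and where a whole thing is asked for, a point or a joint stands for the part that bears it (a point fixed in the world has none). Each returns a list of dicts, best first, with "score" (0 to 1); they miss things now and then, are a little off and sometimes report something else, mostly with a low value. They report only what shows in the picture. A call takes as long as a camera call. They do not tell look-alikes from the thing itself.
- look_for(camera, label): "box" ([left, top, right, bottom] in pixels, round what is visible of it).
- landmark_of(camera, label): "uv" ([column, row] in pixels: a listed point, or the origin of a listed thing).
The state is a dict: "t": time; "joint_pos": joint angles; "joint_velocities": joint speeds; "joint_efforts": joint torques, N m; "ee_pos": TCP position; "eef_rot": TCP orientation; "contact_force": force on the tool from outside, world axes, zero at the start; "torque": the same for the moment, N m; "opening": opening from 0.0 (shut) to 1.0 (fully open); "finger_force": force on a finger pad.
Only numpy, scipy, OpenCV 4.12 (cv2) and the standard library are available. Lean on these libraries where they do the work, as an engineer would, in place of code of your own. Each camera call takes 0.05 s, during which the arm holds its last target. There are 200 camera calls.

## Working session

There is one attempt and no reset: what is moved stays moved. The work goes in short steps, Python scripts to look and compute and a tool call to move; the robot and the scene stay as the last step left them, time stands still between calls to the robot, and variables do not carry over. Pictures are saved under pics/ and viewed, at most 10 in all, crops included, and the job is handed in when it is done.

Besides the shell and the picture viewer there is one more tool, called after "Request:" as a command line: name --argument value ..., lists and objects as JSON in quotes. servo_tool: Moves the arm, as the interface text tells. Its arguments: {"type":"object","properties":{"rows":{"type":"array","items":{"type":"array"}}},"required":["rows"]}

```bash
mkdir -p pics; cat > h.py <<'E'
from cell import *
import numpy as np, cv2
def cam(n):
    m=camera_model(n); K=np.array([[m['fx'],0,m['cx']],[0,m['fy'],m['cy']],[0,0,1.]])
    R=cv2.Rodrigues(np.array(m['rvec'],float))[0]; return K,R,np.array(m['tvec'],float).ravel()
def ray(n,uv):
    K,R,t=cam(n); d=R.T@np.linalg.solve(K,[uv[0],uv[1],1.]); return -R.T@t,d
def atz(n,uv,z):
    c,d=ray(n,uv); return c+d*(z-c[2])/d[2]
def tri(a,b):  # uv in side, top
    c1,d1=ray('side',a); c2,d2=ray('top',b)
    s=np.linalg.lstsq(np.c_[d1,-d2],c2-c1,rcond=None)[0]
    p,q=c1+s[0]*d1,c2+s[1]*d2; return (p+q)/2,np.linalg.norm(p-q)
def proj(n,P):
    K,R,t=cam(n); p=K@(R@np.array(P,float)+t); return p[:2]/p[2]
E
python3 - <<'E'
from h import *
np.set_printoptions(precision=1,suppress=True)
for n in ('side','top'):
    im=snapshot(n); cv2.imwrite(f'pics/{n}0.png',im)
    for l in ['reader','knob_top','pin_foot','wide_sleeve','narrow_sleeve','tray']:
        print(n,l,[(round(d['score'],2),np.array(d['uv'])) for d in landmark_of(n,l)][:4])
        if 'sleeve' in l: print('  box',[(round(d['score'],2),np.array(d['box'])) for d in look_for(n,l)][:4])
    K,R,t=cam(n); print(-R.T@t)
E
```

```text
side reader [(0.87, array([297.6, 241.6]))]
side knob_top [(0.89, array([290.1, 262.9]))]
side pin_foot [(0.57, array([311.7, 226.6]))]
side wide_sleeve [(0.4, array([289.6, 180.4]))]
  box [(0.63, array([287.8, 172.2, 294.4, 186.4]))]
side narrow_sleeve [(0.57, array([339.7, 194.3]))]
  box [(0.62, array([240.9, 334.3, 308.3, 407.6])), (0.58, array([332.8, 185.8, 343.3, 197.3])), (0.39, array([311.5, 143.2, 352.1, 172.8]))]
side tray [(0.77, array([378. , 180.3])), (0.74, array([345.8, 137.4])), (0.56, array([329.7, 160.4]))]
[310.8 822.1 894.1]
top reader [(0.83, array([244.5, 236.5]))]
top knob_top [(0.92, array([186.3, 242.4]))]
top pin_foot [(0.9, array([257.1, 245.2])), (0.57, array([333.2, 207.2]))]
top wide_sleeve [(0.49, array([336.1, 206.7]))]
  box []
top narrow_sleeve [(0.64, array([340.6, 262.7]))]
  box []
top tray [(0.84, array([455.8, 251.8])), (0.78, array([375.7, 300.3])), (0.57, array([399.3, 248.7]))]
[ 360.5   -6.9 1164.2]
```

```bash
ls pics
```

```text
side0.png
top0.png
```

View pics/side0.png

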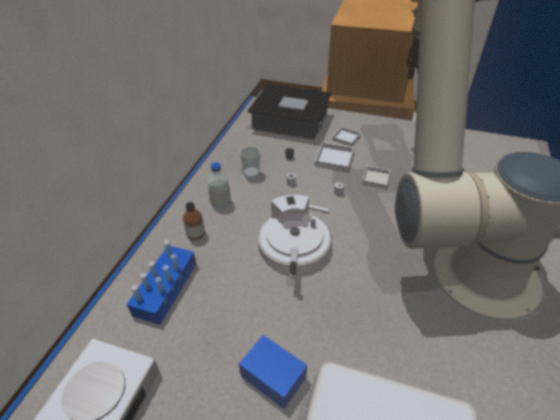

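View pics/top0.png

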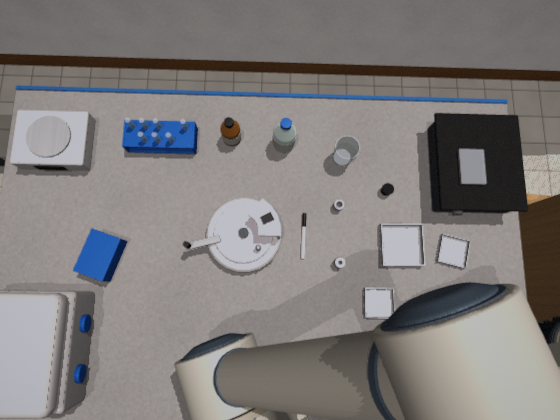

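The side view shows the reader at (295,238), with sleeves at (291,179) and (339,188). In the top view the reader is at (244,234), the pin at (258,247) and the knob at (187,245). The sleeves are at (339,205) and (340,263), and there are three trays at (402,246), (453,251) and (378,303). Next I'll zoom in on the bores and measure the sizes.

```bash
python3 - <<'E'
from h import *
np.set_printoptions(precision=1,suppress=True)
t=cv2.imread('pics/top0.png'); s=cv2.imread('pics/side0.png')
def z(im,u,v,w,h,f): return cv2.resize(im[v-h//2:v+h//2,u-w//2:u+w//2],None,fx=f,fy=f,interpolation=cv2.INTER_CUBIC)
a=np.hstack([z(t,339,205,26,26,10),z(t,340,263,26,26,10)])
b=np.hstack([z(s,291,179,26,26,10),z(s,339,188,26,26,10)])
cv2.imwrite('pics/sl.png',np.vstack([a,b]))
c=z(t,225,236,110,90,7); cv2.imwrite('pics/reader.png',c)
print('px/mm',[np.linalg.norm(np.subtract(proj('top',[400,0,0]),proj('top',[500,0,0])))/100])
for l in [('L',(402,246)),('R',(453,251)),('B',(378,303)),('s1',(339,205)),('s2',(340,263))]: print(l,atz('top',l[1],25))
# tray edges: white extents
g=cv2.cvtColor(t,cv2.COLOR_BGR2GRAY)
for nm,(u,v,r) in dict(L=(402,246,30),R=(453,251,22),B=(378,303,22)).items():
    m=(g[v-r:v+r,u-r:u+r]>150).astype(np.uint8); n,lab,st,ce=cv2.connectedComponentsWithStats(m)
    k=1+np.argmax(st[1:,4]); ys,xs=np.where(lab==k); print(nm,st[k],cv2.minAreaRect(np.c_[xs+u-r,ys+v-r].astype(np.float32)))
E
```

```text
px/mm [np.float64(0.35719381340232936)]
('L', (402, 246)) [ 494.8 -395.2   25. ]
('R', (453, 251)) [ 483.3 -539.4   25. ]
('B', (378, 303)) [ 337.9 -322.    25. ]
('s1', (339, 205)) [ 608.7 -219.5   25. ]
('s2', (340, 263)) [ 444.6 -219.7   25. ]
L [   0    0   60   60 2280] ((401.5, 245.5), (59.0, 59.0), 90.0)
R [  7   7  29  32 649] ((452.4144592285156, 251.48492431640625), (25.894012451171875, 27.22636604309082), 10.007980346679688)
B [  9   6  26  31 734] ((377.5, 302.0), (30.0, 25.0), 90.0)
```

View pics/sl.png

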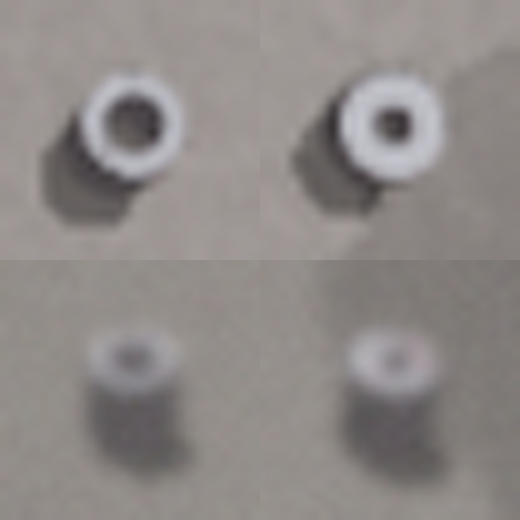

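View pics/reader.png

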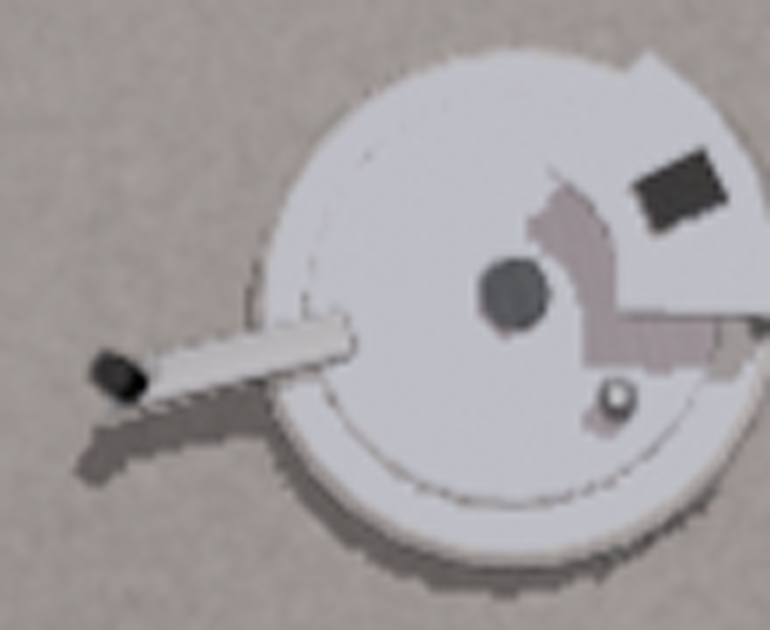

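The sleeve at (339,205) has the wide bore and the one at (340,263) the narrow bore. The tray at (402,246) is about 43 px, or 120 mm, so it is the one meant. In the reader crop the pin top is at about (257.9,247.0) and the knob at about (186.5,243.5).

```bash
python3 - <<'E'
from h import *
np.set_printoptions(precision=1,suppress=True)
s=cv2.imread('pics/side0.png');t=cv2.imread('pics/top0.png')
cv2.imwrite('pics/rs.png',cv2.resize(s[185:285,245:345],None,fx=6,fy=6,interpolation=cv2.INTER_CUBIC))
print('s1',tri((290.65,175.35),(338.6,204.2)),'s2',tri((339.05,184.4),(339.65,262.3)))
print('s1@34',atz('top',(338.6,204.2),34),atz('side',(290.65,175.35),34)); print('s2@34',atz('top',(339.65,262.3),34),atz('side',(339.05,184.4),34))
print('reader',tri((297.6,241.6),(244.5,236.5)),'knob',tri((290.1,262.9),(186.3,242.4)),'pinf',tri((311.7,226.6),(257.1,245.2)))
print('knob@102',atz('top',(186.3,242.4),102),atz('side',(290.1,262.9),102)); print('pintip@83',atz('top',(257.9,247),83),'hub',atz('top',(243.,232.5),58))
print('tray',tri((329.7,160.4),(399.3,248.7)),atz('top',(402,246),25),atz('top',(401,246.8),5), 'nadir',proj('top',[360.5,-6.9,0]))
# reader outline fit: top rim z=44 by projecting model circle, maximise edge
g=cv2.GaussianBlur(cv2.cvtColor(t,cv2.COLOR_BGR2GRAY),(0,0),0.8).astype(float)
from scipy.ndimage import map_coordinates as mc
from scipy.optimize import minimize
K,R,T=cam('top')
def samp(c,r):
    a=np.linspace(0,2*np.pi,180); P=np.c_[c[0]+r*np.cos(a),c[1]+r*np.sin(a),np.full(180,44.)]
    q=(K@(R@P.T+T[:,None])); q=q[:2]/q[2]; return mc(g,[q[1],q[0]],order=1)
f=lambda c:-np.mean(np.clip(samp(c,101)-samp(c,108),-30,60))
c0=atz('top',(243,233),55)[:2]
r=min((minimize(f,c0+np.array(d),method='Nelder-Mead') for d in [(0,0),(8,0),(-8,0),(0,8),(0,-8)]),key=lambda r:r.fun); print('fit',r.x,r.fun)
E
```

```text
s1 (array([ 611.7, -217.3,   30. ]), np.float64(3.7157825724306677)) s2 (array([ 447.4, -217.3,   32.1]), np.float64(2.7966971923728052))
s1@34 [ 609.  -216.7   34. ] [ 612.3 -212.7   34. ]
s2@34 [ 445.8 -217.1   34. ] [ 448.5 -215.    34. ]
reader (array([514.1,  46.5,  11.3]), np.float64(2.592521705831895)) knob (array([489. , 193.2,  93.9]), np.float64(5.711407359894089)) pinf (array([484.8,   9.9,  47. ]), np.float64(5.280790769790603))
knob@102 [485.2 191.3 102. ] [490.  199.5 102. ]
pintip@83 [478.6   7.4  83. ] hub [519.9  48.8  58. ]
tray (array([ 504.5, -399.4,  -14.8]), np.float64(25.990079022075715)) [ 494.8 -395.2   25. ] [ 494.9 -399.1    5. ] nadir [262.4 292.9]
fit [523.5  48.1] -27.60675464147075
```

View pics/rs.png

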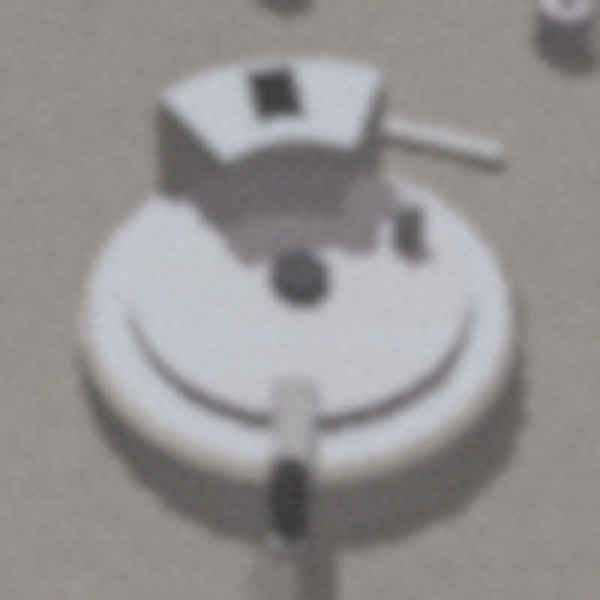

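The side crop shows the pin top at about (312.6,219.6) and the knob top at about (293,262), with the hood behind the pin on its far side. Now I'll check the tool yaw and compute the moves.

```bash
python3 - <<'E'
from h import *
np.set_printoptions(precision=2,suppress=True)
s=sense(); print(s['ee_pos'],s['eef_rot'],s['opening'])
print('pin',tri((312.6,219.6),(257.9,247)),atz('side',(312.6,219.6),83))
p=np.array(s['ee_pos'])
for n,q in dict(narrow=(447,-217),wide=(610.5,-216),tray=(495,-396),pin=(478,8)).items(): print(n,(np.array(q)-p[:2])/10)
E
```

```text
[ 279.01 -559.27  193.89] [3.14 0.   0.46] 0.9949772324492154
pin (array([480.51,   7.6 ,  73.25]), np.float64(1.662748180082844)) [479.32  17.26  83.  ]
narrow [16.8  34.23]
wide [33.15 34.33]
tray [21.6  16.33]
pin [19.9  56.73]
```

Request:
servo_tool --rows '[[[16.8,34.2,0],0,1],[[16.8,34.2,0],0,1],[[16.8,34.2,0],0,1],[[16.8,34.2,0],0,1],[[16.8,34.2,0],0,1],[[16.8,34.2,0],0,1],[[16.8,34.2,0],0,1],[[16.8,34.2,0],0,1],[[16.8,34.2,0],0,1],[[16.8,34.2,-10],0,1],[[16.8,34.2,-12],0,1],[[16.8,34.2,-12],0,1]]'

```text
t: 2.1
ee_pos: [445.2, -216.7, 70.6]
eef_rot: [-3.138, 0.002, 0.463]
contact_force: [0.4, -0.1, 0.6]
opening: 0.999
finger_force: 0.0
```

Request:
servo_tool --rows '[[[0,0,-3],0,1],[[0,0,-6.1],0,1],[[0,0,-6.1],0,1],[[0,0,-6.1],0,0],[[0,0,-6.1],0,0],[[0,0,-6.1],0,0],[[0,0,-6.1],0,0],[[0,0,-6.1],0,0],[[0,0,-6.1],0,0],[[0,0,-6.1],0,0],[[0,0,-6.1],0,0],[[0,0,-6.1],0,0]]'

```text
t: 3.3
ee_pos: [447.0, -217.2, 12.9]
eef_rot: [-3.142, 0.0, 0.463]
contact_force: [0.3, 0.0, 0.5]
opening: 0.003
finger_force: 0.0
```

The fingers shut on nothing, so I'll look.

```bash
python3 - <<'E'
from h import *
a=snapshot('side'); b=snapshot('top')
z=lambda im,u,v,w,h,f:cv2.resize(im[v:v+h,u:u+w],None,fx=f,fy=f,interpolation=cv2.INTER_CUBIC)
cv2.imwrite('pics/m.png',np.hstack([z(a,265,120,95,130,4),z(b,300,180,95,130,4)]))
E
```

```text
(no output)
```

View pics/m.png

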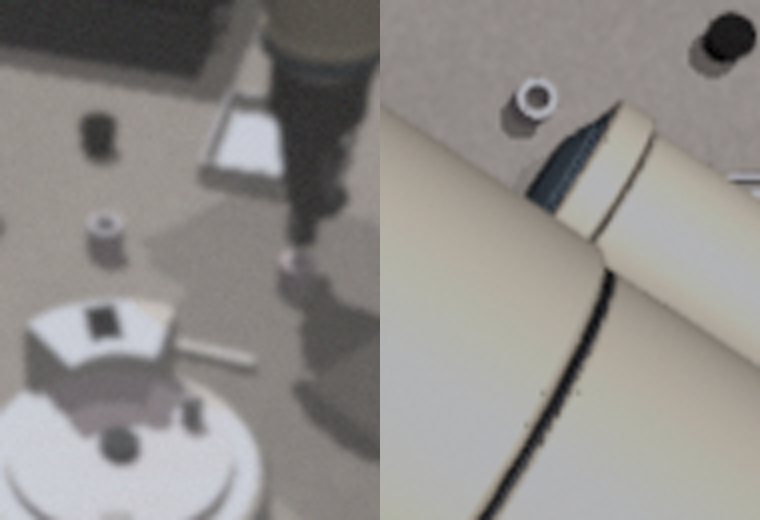

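The side view shows the sleeve still standing at about (339,185), in front of the shut fingers, whose tips are at about (340.5,180). I'll compare with the projections.

```bash
python3 - <<'E'
from h import *
np.set_printoptions(precision=1,suppress=True)
for z in (0,13,34,60): print(z,proj('side',[447,-217,z]),proj('top',[447,-217,z]))
for n in('side','top'):
  for f in (camera_model(n),): print(n,{k:np.round(v,3) for k,v in f.items()})
a=snapshot('side'); cv2.imwrite('pics/n.png',cv2.resize(a[160:205,315:365],None,fx=12,fy=12,interpolation=cv2.INTER_CUBIC))
for l in('narrow_sleeve','wide_sleeve'): print(l,[(round(d['score'],2),np.array(d['box'])) for d in look_for('side',l)],[(round(d['score'],2),np.array(d['uv'])) for d in landmark_of('side',l)])
E
```

```text
0 [338.7 192. ] [337.4 262.8]
13 [339. 189.] [338.2 262.4]
34 [339.6 184.1] [339.6 261.9]
60 [340.4 177.9] [341.4 261.2]
side {'fx': np.float64(411.221), 'fy': np.float64(411.221), 'cx': np.float64(278.827), 'cy': np.float64(204.189), 'rvec': array([ 0.4, -2.7,  1.2]), 'tvec': array([ 556.2,  191.1, 1107.2])}
top {'fx': np.float64(412.029), 'fy': np.float64(412.029), 'cx': np.float64(276.74), 'cy': np.float64(211.136), 'rvec': array([ 2.2, -2.1,  0.2]), 'tvec': array([ -51.6,  579.9, 1070.7])}
narrow_sleeve [(0.53, array([332.6, 185.2, 342.7, 196.4])), (0.24, array([182.7, 200. , 204.6, 240.8]))] [(0.66, array([336.4, 193.5])), (0.58, array([288.2, 156.3]))]
wide_sleeve [(0.46, array([285.4, 173.5, 295. , 185.6]))] [(0.53, array([294.9, 243.6])), (0.46, array([274.1, 375.9])), (0.41, array([291.2, 184.1]))]
```

View pics/n.png

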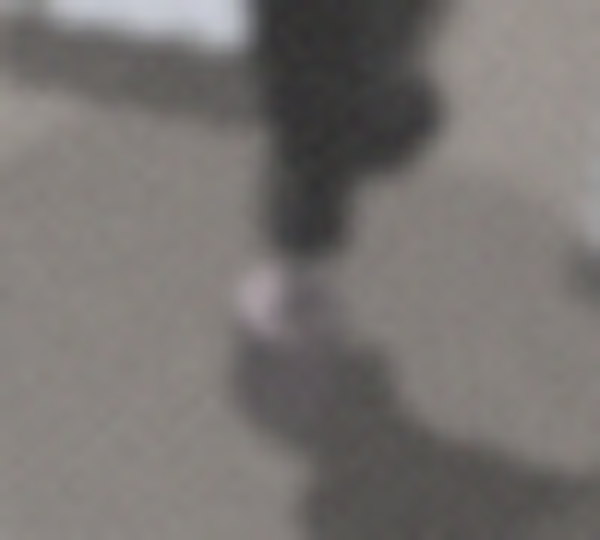

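Request:
servo_tool --rows '[[[0,0,3],0,0],[[0,0,6],0,0],[[0,0,6],0,0],[[0,0,6],0,0]]'

```text
t: 4.05
ee_pos: [447.3, -217.5, 73.3]
eef_rot: [3.14, -0.001, 0.463]
contact_force: [-0.3, -0.5, 1.2]
opening: 0.0
finger_force: 0.0
```

```bash
python3 - <<'E'
from h import *
np.set_printoptions(precision=1,suppress=True)
s=sense();print(s['ee_pos'])
p=np.array(s['ee_pos']); print('tip exp',proj('side',p), 'sleeve top exp',proj('side',[447,-217,34]))
a=snapshot('side'); g=cv2.cvtColor(a,cv2.COLOR_BGR2GRAY); b=cv2.cvtColor(cv2.imread('pics/side0.png'),cv2.COLOR_BGR2GRAY)
print('before, cols 330-348'); print(b[178:202,330:349])
print('now'); print(g[160:202,330:349])
E
```

```text
[ 447.3 -217.5   73.3]
tip exp [340.7 174.6] sleeve top exp [339.6 184.1]
before, cols 330-348
[[138 137 131 126 124 123 123 123 123 124 124 122 126 126 126 121 126 124
  121]
 [140 137 133 127 128 123 123 126 125 126 127 123 123 123 125 122 119 122
  125]
 [143 134 134 129 127 126 125 127 125 127 126 124 123 125 125 122 124 122
  123]
 [143 139 134 129 129 128 131 135 134 135 130 131 126 123 125 125 121 123
  124]
 [142 143 138 132 129 139 150 154 151 147 143 142 135 130 125 123 122 122
  123]
 [143 142 141 135 138 152 166 167 160 152 148 151 148 137 127 125 121 125
  123]
 [143 142 138 137 140 163 174 169 151 138 141 154 156 142 130 126 124 127
  124]
 [146 144 141 141 140 160 174 168 148 134 140 157 157 144 132 125 123 125
  123]
 [144 145 145 139 135 143 158 164 155 149 154 161 155 139 129 123 126 124
  123]
 [145 146 140 133 123 117 133 145 152 154 154 152 139 126 120 121 124 126
  124]
 [146 144 141 135 115 104 105 115 123 129 126 123 114 110 120 122 127 123
  124]
 [147 146 144 131 116  97  93  94  97 104 103  98  98 108 121 123 126 128
  124]
 [147 146 141 131 110  92  87  89
[... 3646 characters left out ...]
  90  91  89  92  88  91  91  95  95  97  94
   92]
 [132 133 131 127 120 113 100  92  91  91  91  86  85  85  86  85  85  88
   84]
 [133 132 133 131 126 119 108  98  92  90  90  84  87  84  87  85  85  83
   85]
 [136 133 133 133 131 128 121 107 102  96  90  92  88  84  83  85  85  84
   83]
 [132 135 134 132 131 132 126 124 119 110 106 104 101  96  86  85  84  86
   83]
 [133 133 131 133 136 132 132 128 128 122 121 122 117 105  89  85  86  84
   82]
 [134 133 134 133 132 129 130 129 128 132 130 128 122 107  93  85  82  85
   86]
 [132 132 131 132 131 132 133 131 130 131 135 132 125 111  96  87  85  84
   84]
 [133 133 134 131 131 132 131 131 132 129 132 131 127 120 107  96  87  83
   83]]
```

```bash
python3 - <<'E'
from h import *
cv2.imwrite('pics/A.png',snapshot('side')); cv2.imwrite('pics/At.png',snapshot('top'))
E
```

Request:
servo_tool --rows '[[[2,3,0],0,0],[[4,6,0],0,0],[[4,7,0],0,0],[[4,7,0],0,0],[[4,7,-3],0,0],[[4,7,-5],0,0],[[4,7,-5],0,0],[[4,7,-5],0,0]]'

```text
t: 5.0
ee_pos: [486.4, -147.8, 22.9]
eef_rot: [-3.141, 0.001, 0.462]
contact_force: [-0.0, 0.2, 0.5]
opening: -0.0
finger_force: 0.0
```

```bash
python3 - <<'E'
from h import *
np.set_printoptions(precision=1,suppress=True)
s=sense();p=np.array(s['ee_pos']);print(p,s['contact_force'],proj('side',p),proj('side',p+[0,0,38]))
b=snapshot('side');cv2.imwrite('pics/B.png',b);a=cv2.imread('pics/A.png')
u,v=proj('side',p).astype(int)
d=cv2.absdiff(a,b); h=np.hstack([b[v-45:v+20,u-30:u+30],cv2.convertScaleAbs(d[v-45:v+20,u-30:u+30],alpha=3)])
cv2.imwrite('pics/B2.png',cv2.resize(h,None,fx=6,fy=6,interpolation=cv2.INTER_CUBIC)); print('tip at',30*6,45*6)
E
```

```text
[ 486.4 -147.8   22.9] [-0.   0.2  0.5] [322.6 197.7] [323.4 188.6]
tip at 180 270
```

View pics/B2.png

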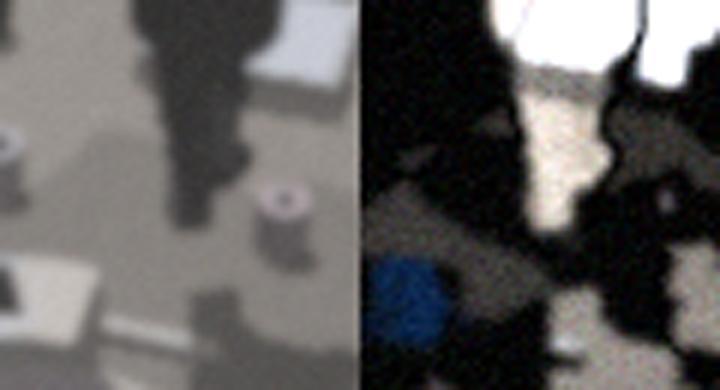

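The fingertips show at (323.5,190), but the reported TCP projects to (322.6,197.7). That puts the real tips about 32 mm higher than reported, so I'll check by touching the bench.

Request:
servo_tool --rows '[[[0,0,-1],0,0],[[0,0,-2],0,0],[[0,0,-2.2],0,0],[[0,0,-2.3],0,0],[[0,0,-2.4],0,0],[[0,0,-2.5],0,0],[[0,0,-2.5],0,0]]'

```text
t: 5.75
ee_pos: [487.1, -147.3, -2.1]
eef_rot: [3.141, -0.0, 0.463]
contact_force: [0.0, -0.3, -0.2]
opening: 0.003
finger_force: 0.0
```

Request:
servo_tool --rows '[[[0,0,-1],0,0],[[0,0,-1.5],0,0],[[0,0,-1.7],0,0],[[0,0,-1.9],0,0],[[0,0,-2.1],0,0],[[0,0,-2.1],0,0]]'

```text
t: 6.35
ee_pos: [487.0, -147.2, -23.3]
eef_rot: [-3.141, 0.0, 0.463]
contact_force: [-0.2, 0.1, 0.6]
opening: 0.002
finger_force: 0.0
```

Request:
servo_tool --rows '[[[0,0,-0.2],0,0],[[0,0,-0.4],0,0],[[0,0,-0.5],0,0],[[0,0,-0.6],0,0],[[0,0,-0.6],0,0]]'

```text
t: 6.85
ee_pos: [487.0, -147.2, -29.2]
eef_rot: [-3.141, 0.0, 0.463]
contact_force: [-0.2, 0.4, 0.1]
opening: -0.003
finger_force: 0.0
```

Request:
servo_tool --rows '[[[0,0,-0.1],0,0],[[0,0,-0.2],0,0],[[0,0,-0.3],0,0],[[0,0,-0.3],0,0]]'

```text
t: 7.25
ee_pos: [487.0, -147.2, -32.3]
eef_rot: [-3.141, 0.0, 0.463]
contact_force: [0.0, -0.7, -0.6]
opening: -0.003
finger_force: 0.0
```

Request:
servo_tool --rows '[[[0,0,-0.1],0,0],[[0,0,-0.2],0,0],[[0,0,-0.3],0,0],[[0,0,-0.3],0,0]]'

```text
t: 7.65
ee_pos: [487.0, -147.2, -35.3]
eef_rot: [-3.141, 0.0, 0.463]
contact_force: [0.5, 1.2, 0.2]
opening: 0.001
finger_force: 0.0
```

Request:
servo_tool --rows '[[[0,0,-0.1],0,0],[[0,0,-0.2],0,0],[[0,0,-0.3],0,0],[[0,0,-0.3],0,0]]'

```text
t: 8.05
ee_pos: [487.1, -147.3, -37.4]
eef_rot: [3.141, -0.0, 0.463]
contact_force: [-2.9, 1.3, 19.7]
opening: 0.005
finger_force: 10.1
```

The bench was felt at reported z of about −36.5 mm, so the readings sit 36.5 mm below true. I'll correct for that and grasp the narrow sleeve again.

Request:
servo_tool --rows '[[[0,0,4.5],0,0.3],[[0,0,9],0,1],[[-2,-3.5,10],0,1],[[-4,-7,10],0,1],[[-4,-7,10],0,1],[[-4,-7,10],0,1],[[-4,-7,6],0,1],[[-4,-7,3],0,1],[[-4,-7,1.3],0,1],[[-4,-7,1.3],0,1],[[-4,-7,1.3],0,0],[[-4,-7,1.3],0,0]]'

```text
t: 9.25
ee_pos: [447.7, -217.2, -24.2]
eef_rot: [3.141, -0.001, 0.463]
contact_force: [0.3, -0.1, -1.0]
opening: 0.686
finger_force: 0.0
```

Request:
servo_tool --rows '[[[0,0,0],0,0],[[0,0,0],0,0],[[0,0,0],0,0],[[0,0,0],0,0],[[0,0,0],0,0],[[0,0,0],0,0]]'

```text
t: 9.85
ee_pos: [447.5, -217.5, -24.1]
eef_rot: [3.14, -0.001, 0.463]
contact_force: [-1.7, 1.5, 16.1]
opening: 0.323
finger_force: 58.0
```

Request:
servo_tool --rows '[[[0,0,3],0,0],[[0,0,6],0,0],[[1.2,-4.5,6],0,0],[[2.4,-9,6],0,0],[[3.6,-13.5,6],0,0],[[4.8,-17.9,6],0,0],[[4.8,-17.9,6],0,0],[[4.8,-17.9,3],0,0],[[4.8,-17.9,1.2],0,0],[[4.8,-17.9,0.7],0,0],[[4.8,-17.9,0.6],0,0],[[4.8,-17.9,0.6],0,0]]'

```text
t: 11.05
ee_pos: [495.4, -396.4, -18.3]
eef_rot: [3.141, -0.0, 0.463]
contact_force: [0.4, -1.0, 0.1]
opening: 0.322
finger_force: 59.9
```

Request:
servo_tool --rows '[[[0,0,0],0,0.6],[[0,0,0],0,0.6],[[0,0,0],0,0.6],[[0,0,0],0,0.6],[[0,0,3],0,0.6],[[0,0,7],0,0.6],[[0,0,9],2.1,1],[[0,0,9],2.1,1],[[0,0,9],2.1,1]]'

```text
t: 11.95
ee_pos: [495.3, -396.5, 71.7]
eef_rot: [3.14, -0.0, 0.759]
contact_force: [-0.7, 0.0, 0.0]
opening: 1.0
finger_force: 0.0
```

Request:
servo_tool --rows '[[[3,4.5,0],0,1],[[6,9,0],0,1],[[9,14,0],0,1],[[11.5,18,0],0,1],[[11.5,18,0],0,1],[[11.5,18,0],0,1],[[11.5,18,-4],0,1],[[11.5,18,-8],0,1],[[11.5,18,-9.4],0,1],[[11.5,18,-9.4],0,1],[[11.5,18,-9.4],0,0],[[11.5,18,-9.4],0,0]]'

```text
t: 13.15
ee_pos: [611.0, -217.1, -21.3]
eef_rot: [3.139, -0.001, 0.755]
contact_force: [1.2, -0.5, -0.4]
opening: 0.694
finger_force: 0.0
```

Request:
servo_tool --rows '[[[0,0,0],0,0],[[0,0,0],0,0],[[0,0,0],0,0],[[0,0,0],0,0],[[0,0,0],0,0],[[0,0,0],0,0],[[0,0,0],0,1],[[0,0,0],0,1],[[0,0,0],0,1],[[0,0,0],0,1],[[0,0,0],0,1]]'

```text
t: 14.25
ee_pos: [610.0, -216.2, -23.2]
eef_rot: [-3.142, 0.0, 0.756]
contact_force: [-0.7, -0.5, 0.3]
opening: 1.0
finger_force: 0.0
```

Request:
servo_tool --rows '[[[0,0,0],1,1],[[0,0,0],2,1],[[0,0,0],3,1],[[0,0,0],4,1],[[0,0,0],5,1],[[0,0,0],6,1],[[0,0,0],7,1],[[0,0,0],8,1],[[0,0,0],9,1],[[0,0,0],10,1],[[0,0,0],11,1],[[0,0,0],11.2,1]]'

```text
t: 15.45
ee_pos: [610.0, -216.2, -23.2]
eef_rot: [-3.142, -0.0, 2.323]
contact_force: [0.6, -0.9, 0.2]
opening: 1.001
finger_force: 0.0
```

Request:
servo_tool --rows '[[[0,0,0],0,1],[[0,0,0],0,0],[[0,0,0],0,0],[[0,0,0],0,0],[[0,0,0],0,0],[[0,0,0],0,0],[[0,0,0],0,0],[[0,0,0],0,0],[[0,0,0],0,0],[[0,0,0],0,0]]'

```text
t: 16.45
ee_pos: [610.1, -216.3, -22.8]
eef_rot: [3.141, 0.0, 2.319]
contact_force: [-1.9, -0.1, 5.1]
opening: 0.321
finger_force: 59.5
```

```bash
python3 - <<'E'
from h import *
np.set_printoptions(precision=1,suppress=True)
s=sense();print(s['t'],s['ee_pos'],s['eef_rot'],s['joint_pos'])
a=snapshot('side');cv2.imwrite('pics/C.png',a);b=snapshot('top');cv2.imwrite('pics/Ct.png',b)
for n in('side','top'): print(n,[(round(d['score'],2),np.array(d['box'])) for d in look_for(n,'narrow_sleeve')],[(round(d['score'],2),np.array(d['uv'])) for d in landmark_of(n,'narrow_sleeve')])
E
```

```text
16.45 [ 610.1 -216.3  -22.8] [3.1 0.  2.3] [-0.4  0.8  1.5 -0.   0.9 -1.2]
side [(0.45, array([333.4, 151.1, 339.9, 161.7]))] [(0.74, array([334.9, 160.3])), (0.6, array([332.3, 158.9]))]
top [(0.2, array([183. , 242.6, 193.6, 248.4]))] []
```

Request:
servo_tool --rows '[[[0,0,4.5],0,0],[[0,0,9],0,0],[[0,0,13.5],0,0],[[-2.6,4.2,13.5],0,0],[[-5.2,8.4,13.5],0,0],[[-7.8,12.6,13.5],0,0],[[-10.4,17.8,13.5],0,0],[[-13.1,22.4,13.5],0,0],[[-13.1,22.4,13.5],0,0],[[-13.1,22.4,11],0,0],[[-13.1,22.4,9.2],0,0],[[-13.1,22.4,9.2],0,0]]'

```text
t: 17.95
ee_pos: [477.9, 7.9, 67.4]
eef_rot: [-3.14, -0.002, 2.32]
contact_force: [0.7, -0.3, 0.3]
opening: 0.322
finger_force: 59.4
```

```bash
python3 - <<'E'
from h import *
np.set_printoptions(precision=1,suppress=True)
s=sense();p=np.array(s['ee_pos']);print(s['t'],p,s['contact_force'])
b=snapshot('side');cv2.imwrite('pics/D.png',b)
z=p[2]+22.8
print('sleeve bottom',z,proj('side',[p[0],p[1],z]),'top',proj('side',[p[0],p[1],z+34]),'pin top',proj('side',[479,7.8,83]),'foot',proj('side',[479,7.8,55]))
cv2.imwrite('pics/D2.png',cv2.resize(b[190:245,285:345],None,fx=10,fy=10,interpolation=cv2.INTER_CUBIC))
E
```

```text
17.95 [477.9   7.9  67.4] [ 0.7 -0.3  0.3]
sleeve bottom 90.17500682018512 [314.  215.6] top [314.7 206.7] pin top [313.6 217.4] foot [313.1 224.4]
```

View pics/D2.png

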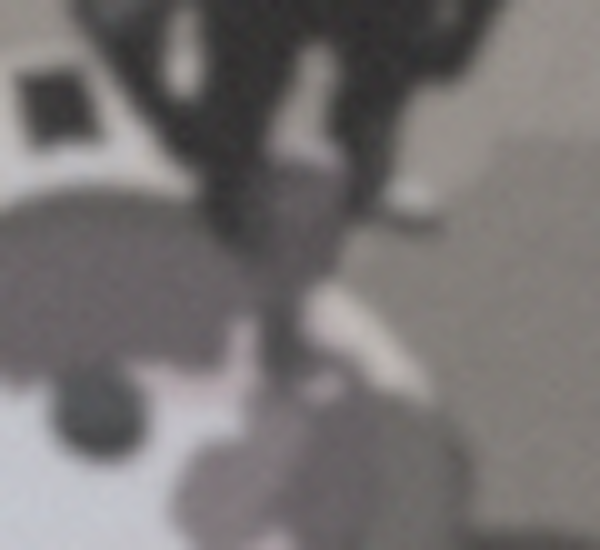

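The sleeve's centre is at column 315.3 and the pin's at 313.3, within about 2 mm. The arm had not quite settled in +x, so I'll lower gently while feeling for contact.

Request:
servo_tool --rows '[[[0,0,0],0,0],[[0,0,0],0,0],[[0,0,-0.4],0,0],[[0,0,-0.8],0,0],[[0,0,-1.0],0,0],[[0,0,-1.0],0,0]]'

```text
t: 18.6
ee_pos: [478.8, 7.8, 58.6]
eef_rot: [-3.141, -0.0, 2.32]
contact_force: [-0.0, -0.1, -0.6]
opening: 0.319
finger_force: 59.4
```

Request:
servo_tool --rows '[[[0,0,-0.2],0,0],[[0,0,-0.4],0,0],[[0,0,-0.4],0,0]]'

```text
t: 18.9
ee_pos: [479.2, 8.1, 54.8]
eef_rot: [3.141, -0.0, 2.32]
contact_force: [-0.2, 5.0, 2.9]
opening: 0.317
finger_force: 59.9
```

Request:
servo_tool --rows '[[[0,0.1,0],0,0],[[0,0.1,-0.1],0,0],[[0,0.1,-0.2],0,0],[[0,0.1,-0.2],0,0]]'

```text
t: 19.3
ee_pos: [479.0, 9.1, 52.7]
eef_rot: [3.141, -0.0, 2.32]
contact_force: [0.5, 5.9, -1.2]
opening: 0.32
finger_force: 59.5
```

Request:
servo_tool --rows '[[[0,0.1,0],0,0],[[0,0.1,-0.1],0,0],[[0,0.1,-0.2],0,0],[[0,0.1,-0.2],0,0]]'

```text
t: 19.7
ee_pos: [478.9, 9.7, 50.7]
eef_rot: [-3.141, -0.0, 2.32]
contact_force: [0.8, 1.6, -0.8]
opening: 0.323
finger_force: 59.5
```

Request:
servo_tool --rows '[[[0,0.1,-0.3],0,0],[[0,0.1,-0.6],0,0],[[0,0.1,-0.9],0,0],[[0,0.1,-1.2],0,0],[[0,0.1,-1.4],0,0],[[0,0.1,-1.4],0,0]]'

```text
t: 20.3
ee_pos: [478.9, 10.8, 36.6]
eef_rot: [-3.141, -0.0, 2.32]
contact_force: [-0.6, 0.6, -1.1]
opening: 0.319
finger_force: 59.5
```

Request:
servo_tool --rows '[[[0,0,-0.2],0,0],[[0,0,-0.3],0,0],[[0,0,-0.4],0,0],[[0,0,-0.4],0,0]]'

```text
t: 20.7
ee_pos: [479.0, 10.8, 32.8]
eef_rot: [-3.142, -0.0, 2.32]
contact_force: [0.5, 0.1, -0.1]
opening: 0.324
finger_force: 59.5
```

Request:
servo_tool --rows '[[[0,0,-0.1],0,0],[[0,0,-0.1],0,0],[[0,0,-0.1],0,0.55],[[0,0,-0.1],0,0.55],[[0,0,-0.1],0,0.55],[[0,0,-0.1],0,0.55],[[0,0,-0.1],0,0.55],[[0,0,2],0,0.55],[[0,0,5],0,0.55],[[0,0,9],0,0.55],[[0,0,9],0,0.55]]'

```text
t: 21.8
ee_pos: [481.5, 10.6, 126.9]
eef_rot: [3.137, 0.005, 2.32]
contact_force: [0.7, -1.1, 0.2]
opening: 0.554
finger_force: 0.0
```

```bash
python3 - <<'E'
from h import *
np.set_printoptions(precision=1,suppress=True)
s=sense();print(s['t'],s['ee_pos'])
for n in('side','top'):
    b=snapshot(n);cv2.imwrite(f'pics/E{n}.png',b)
    for l in('wide_sleeve','narrow_sleeve','knob_top','reader','pin_foot'): print(n,l,[(round(d['score'],2),np.array(d['uv'])) for d in landmark_of(n,l)][:3])
print('exp sleeve bottom/top',proj('side',[479,10.5,55]),proj('side',[479,10.5,89]))
b=cv2.imread('pics/Eside.png');k=cv2.resize(b[185:285,245:345],None,fx=5,fy=5,interpolation=cv2.INTER_CUBIC); cv2.imwrite('pics/E2.png',k)
E
```

```text
21.8 [481.5  10.6 126.9]
side wide_sleeve [(0.59, array([314.3, 227.1]))]
side narrow_sleeve [(0.54, array([332.3, 160.5]))]
side knob_top []
side reader [(0.76, array([293.2, 247.5]))]
side pin_foot [(0.95, array([310.2, 224.9]))]
top wide_sleeve []
top narrow_sleeve [(0.58, array([403.2, 245.2]))]
top knob_top [(0.8, array([186.1, 245.5]))]
top reader [(0.3, array([405. , 245.5]))]
top pin_foot [(0.71, array([258. , 248.1]))]
exp sleeve bottom/top [312.8 225. ] [313.4 216.5]
```

View pics/E2.png

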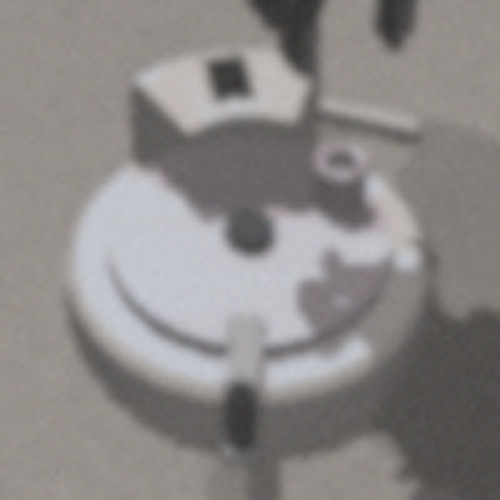

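The sleeve is seated: its top is at (313.3,217.3) against an expected (313.4,216.5). The lever is still at rest, and the narrow sleeve is in the tray at (403,245) in the top view. Next is the knob.

Request:
servo_tool --rows '[[[0,4,0],-1,0.8],[[0.5,8,0],-2,0.8],[[0.7,12,0],-3,0.8],[[0.7,16,0],-3.7,0.8],[[0.7,18.5,0],-3.7,0.8],[[0.7,18.5,0],-3.7,0.8],[[0.7,18.5,0],-3.7,0.8],[[0.7,18.5,-3],-3.7,0.8],[[0.7,18.5,-6],-3.7,0.8],[[0.7,18.5,-8.2],-3.7,0.8],[[0.7,18.5,-8.2],-3.7,0.8],[[0.7,18.5,-8.2],-3.7,0.8]]'

```text
t: 23.6
ee_pos: [486.1, 194.9, 41.2]
eef_rot: [-3.141, 0.0, 1.802]
contact_force: [-0.4, 0.1, 1.1]
opening: 0.799
finger_force: 0.0
```

Request:
servo_tool --rows '[[[0,0,0],0,0.4],[[0,0,0],0,0.3],[[0,0,0],0,0.25],[[0,0,0],0,0.1],[[0,0,0],0,0],[[0,0,0],0,0],[[0,0,0],0,0],[[0,0,0],0,0]]'

```text
t: 24.4
ee_pos: [483.3, 195.1, 41.3]
eef_rot: [-3.137, 0.0, 1.804]
contact_force: [-15.0, -5.2, 19.3]
opening: 0.159
finger_force: 58.3
```

Knob held, with rest at about x=483, y=195. I'll swing in small arc steps and read the force after each one.

Request:
servo_tool --rows '[[[-0.3,0,0],0,0],[[-0.8,-0.1,0],0.25,0],[[-1.3,-0.3,0],0.5,0],[[-1.8,-0.4,0],0.75,0],[[-1.8,-0.4,0],0.75,0]]'

```text
t: 24.9
ee_pos: [471.2, 191.4, 41.7]
eef_rot: [3.136, 0.002, 1.91]
contact_force: [15.7, -11.3, -7.5]
opening: 0.161
finger_force: 58.8
```

Request:
servo_tool --rows '[[[-0.5,-0.2,0],0.25,0],[[-1.0,-0.4,0],0.5,0],[[-1.5,-0.6,0],0.75,0],[[-1.5,-0.6,0],0.75,0]]'

```text
t: 25.3
ee_pos: [455.5, 184.9, 41.6]
eef_rot: [3.137, 0.003, 2.015]
contact_force: [15.0, -15.6, -3.4]
opening: 0.164
finger_force: 59.6
```

Request:
servo_tool --rows '[[[-0.5,-0.2,0],0.25,0],[[-0.9,-0.5,0],0.5,0],[[-1.4,-0.8,0],0.75,0],[[-1.4,-0.8,0],0.75,0]]'

```text
t: 25.7
ee_pos: [442.4, 177.5, 41.7]
eef_rot: [3.136, 0.003, 2.119]
contact_force: [16.8, -8.8, -8.8]
opening: 0.163
finger_force: 59.0
```

Request:
servo_tool --rows '[[[-0.4,-0.4,0],0.25,0],[[-0.8,-0.7,0],0.5,0],[[-1.2,-1.1,0],0.75,0],[[-1.2,-1.1,0],0.75,0]]'

```text
t: 26.1
ee_pos: [428.9, 167.9, 41.7]
eef_rot: [3.137, 0.001, 2.223]
contact_force: [3.9, 10.6, -0.3]
opening: 0.161
finger_force: 60.0
```

Request:
servo_tool --rows '[[[-0.4,-0.4,0],0.25,0],[[-0.8,-0.7,0],0.5,0],[[-1.2,-1.1,0],0.75,0],[[-1.2,-1.1,0],0.75,0]]'

```text
t: 26.5
ee_pos: [415.7, 156.2, 41.6]
eef_rot: [3.139, 0.001, 2.328]
contact_force: [0.2, 7.8, 6.1]
opening: 0.163
finger_force: 60.6
```

Request:
servo_tool --rows '[[[-0.4,-0.4,0],0.25,0],[[-0.7,-0.8,0],0.5,0],[[-1.1,-1.2,0],0.75,0],[[-1.1,-1.2,0],0.75,0]]'

```text
t: 26.9
ee_pos: [405.4, 144.5, 41.7]
eef_rot: [3.138, 0.002, 2.433]
contact_force: [2.6, 13.7, 2.8]
opening: 0.163
finger_force: 60.4
```

Request:
servo_tool --rows '[[[-0.3,-0.4,0],0.25,0],[[-0.7,-0.8,0],0.5,0],[[-1.0,-1.2,0],0.75,0],[[-1.0,-1.2,0],0.75,0],[[-1.0,-1.2,0],0.75,0]]'

```text
t: 27.4
ee_pos: [396.9, 132.7, 41.7]
eef_rot: [3.137, 0.003, 2.536]
contact_force: [8.0, 11.4, -1.1]
opening: 0.161
finger_force: 59.9
```

Request:
servo_tool --rows '[[[-0.3,-0.4,0],0.25,0],[[-0.6,-0.9,0],0.5,0],[[-0.6,-0.9,0],0.5,0],[[-0.6,-0.9,0],0.5,0]]'

```text
t: 27.8
ee_pos: [391.0, 123.2, 41.6]
eef_rot: [3.138, 0.004, 2.606]
contact_force: [10.6, 2.8, -1.4]
opening: 0.163
finger_force: 59.8
```

Request:
servo_tool --rows '[[[-0.2,-0.4,0],0.2,0],[[-0.4,-0.7,0],0.4,0],[[-0.4,-0.7,0],0.4,0],[[-0.4,-0.7,0],0.4,0]]'

```text
t: 28.2
ee_pos: [387.5, 116.3, 41.7]
eef_rot: [3.138, 0.005, 2.662]
contact_force: [11.1, 3.9, -3.5]
opening: 0.162
finger_force: 59.6
```

Request:
servo_tool --rows '[[[-0.1,-0.4,0],0.2,0],[[-0.3,-0.7,0],0.4,0],[[-0.3,-0.7,0],0.4,0],[[-0.3,-0.7,0],0.4,0]]'

```text
t: 28.6
ee_pos: [384.4, 109.4, 41.7]
eef_rot: [3.138, 0.005, 2.718]
contact_force: [9.4, 7.0, -3.5]
opening: 0.162
finger_force: 59.7
```

Request:
servo_tool --rows '[[[-0.1,-0.2,0],0.1,0],[[-0.2,-0.4,0],0.25,0],[[-0.2,-0.4,0],0.25,0],[[-0.2,-0.4,0],0.25,0],[[-0.2,-0.4,0],0.25,0]]'

```text
t: 29.1
ee_pos: [382.8, 105.5, 41.7]
eef_rot: [3.138, 0.006, 2.752]
contact_force: [12.4, 6.5, -4.8]
opening: 0.165
finger_force: 59.6
```

```bash
python3 - <<'E'
from h import *
np.set_printoptions(precision=2,suppress=True)
s=sense();p=np.array(s['ee_pos']);c=np.linalg.norm(p[:2]-[482.8,195.1]);a=np.degrees(2*np.arcsin(c/300));th=np.radians(103.5+a)
print(s['t'],p,'angle',a,'Ft',np.dot(s['contact_force'][:2],[-np.sin(th),np.cos(th)]),s['contact_force'])
P=np.array([[471.2,191.4],[455.5,184.9],[442.4,177.5],[428.9,167.9],[415.7,156.2],[405.4,144.5],[396.9,132.7],[391,123.2],[387.5,116.3],p[:2]])
from scipy.optimize import least_squares
r=least_squares(lambda c:np.hypot(*(P-c).T)-150,[519,48]).x; print('axis',r,'knob dir',np.degrees(np.arctan2(*(p[:2]-r)[::-1])),'rest',np.degrees(np.arctan2(195.1-r[1],482.8-r[0])))
for n in('side','top'):
    snapshot(n)
    for l in('wide_sleeve','narrow_sleeve','knob_top','pin_foot'): print(n,l,[(round(d['score'],2),np.array(d['uv'])) for d in landmark_of(n,l)][:3])
an=np.radians(103.5+120+a); print('pin exp',proj('side',[r[0]+58*np.cos(an),r[1]+58*np.sin(an),55]))
E
```

```text
29.1 [382.78 105.46  41.68] angle 53.19033365792586 Ft -10.868604368017868 [12.44  6.47 -4.78]
axis [522.29  50.51] knob dir 158.4989785458057 rest 105.27492389256258
side wide_sleeve [(0.57, array([297.9, 216.5])), (0.55, array([295.6, 219.7])), (0.37, array([220.2, 201.1]))]
side narrow_sleeve [(0.16, array([330.7, 160.5]))]
side knob_top [(0.73, array([340.5, 248.1]))]
side pin_foot [(0.62, array([296.4, 220.3])), (0.34, array([287.4, 155.8])), (0.25, array([273. , 374.4]))]
top wide_sleeve []
top narrow_sleeve [(0.58, array([402.6, 244.4]))]
top knob_top []
top pin_foot [(0.93, array([265. , 226.6]))]
pin exp [297.68 217.18]
```

```bash
python3 -c "
from cell import *
print(close_job())"
```

```text
the job is handed in; nothing more can be done
None
```

The job is handed in; I did not see a verdict. The wide sleeve is seated on the pin, the narrow one is in the reject tray, and the gripper is holding the lever at the third click (about 53° from rest, about 11 N push).

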